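# Refit the rotor of a bench centrifuge

### The job

Put the open mini centrifuge back together. Set the round rotor on the spindle and turn it until it drops fully home over the drive pin, lay the rotor cover flat on top of it, then put on the small knurled lock cap and press it straight down until it snaps home. Leave the rectangular strip rotor, the marker pen and the specimen jar where they are.

Things in the scene. Friction and masses are not known exactly. Their poses are not given: they have to be found in the camera images.
- centrifuge: White mini centrifuge fixed to the bench, blue see-through dome lid standing open. Origin: on the bench under the spindle axis; z up. Round housing 170 mm across with an open bowl (inside 128 mm across, rim 92 mm high). The open lid stands on its own +y side, from 85 mm off the axis, out to 170 mm, up to 260 mm high; the console juts out 115 mm on its own -y side, 55 mm high.
- seat (a point): Centre of the steel drive flange (44 mm across) in the bowl, on the spindle axis, 75 mm above the bench; the rotor's underside sits on it when home. Through it stands the upright steel spindle: 14 mm across up to 42 mm above this point, tapering to a nose 9 mm across from 44 to 62 mm and a pointed tip at 65 mm.
- pin (a point): Middle of the drive pin, 2.5 mm above the seat: a level steel bar 28 mm long, 5 mm thick, lying across the spindle on the flange. Which way it points differs each time and is not told: find it by turning the rotor. Spindle and pin together turn only stiffly (0.12 N m): under a light load, below about 8 N, they stay put while the rotor slides round on the pin.
- nose (a point): On the spindle axis 53 mm above the seat, where four sprung steel balls stand out round the nose, 14 mm across over opposite ones. Only the cap's mouth is too narrow for them and must be pushed over.
- rotor: Round aluminium rotor, 92 mm across, body 24 mm high with eight dark tube wells, central round hub 26 mm across from 24 to 38 mm height to hold it by. Bore 16 mm. Underneath, 7.5 mm wide, 6.5 mm deep slots cross along its x and y axes: it drops over the drive pin every quarter turn, within 5 degrees; else it rides 5 mm above home. About 0.22 kg. Origin: centre of the underside; z up.
- cover: Grey rotor cover: disc 92 mm across, 3 mm thick, with a hollow knurled boss in the middle, 42 mm across, top at 20 mm, to hold it by; hole in the boss 16 mm. Its recess, 34 mm across and 17 mm deep, goes over the rotor's hub. Home: the disc lies on the rotor's top, its origin 24 mm above the rotor's. About 0.07 kg. Origin: centre of the underside; z up.
- cap: Black knurled lock cap, 26 mm across, 27 mm high, closed on top, standing opening down. Mouth 11 mm across for 6 mm, then 18 mm, 23 mm deep in all. Over the spindle's nose it first rests on the sprung balls, about 12 mm above home; a straight push of about 10 N snaps it down onto the cover's boss, its origin 44 mm above the seat. About 0.04 kg. Origin: centre of the underside; z up.
- strip_rotor: Bystander: the other rotor, for tube strips, a rectangular aluminium block 88 x 52 mm, 24 mm high, with a round hub to 38 mm and two rows of small wells. Origin: centre of the underside.
- marker: Bystander: marker pen 120 mm long, 12 mm thick, lying along its x axis. Origin: under its middle.
- jar: Bystander: clear specimen jar with an orange lid, 62 mm across, 57 mm high. Origin: centre of the underside.
Not all that is in view belongs to the job. What is meant by the cap is not orange, and is the smaller of those in its own colour.

How it is judged:
By the outcome, as a careful person would: the job done as asked, in the order asked, and still so for the second after the job is handed in, with the robot touching nothing.
It also fails if it takes over 72 s, if anything falls off the work surface, if the arm or the gripper's body presses on something with over 40 N, if the wrist force passes 120 N, or if a joint passes its speed limit or range.

### The arm

A 6-joint arm with a two-finger parallel gripper is mounted at the origin on the work surface. World frame = base frame: x ahead of the robot, y to its left, z up, the work surface at z = 0. Lengths are in m, angles in rad, forces in N, time in s.
With the tool pointing down it reaches from about 0.325 to 0.9 m from the base axis. Payload 6.1 kg.
Tool frame: the origin (TCP) lies at the centre of the arm's flange, where the gripper is bolted on; the fingertips stand 173 mm ahead of it and the grasp point (between the pads) lies robot.pinch_z ahead of it (robot.pinch_z is the distance from the TCP to the grasp point, in m); z points along the fingers, y is the line along which they close (so a half turn about z gives the same grasp; the last joint's range is limited). The gripper opens to 85 mm and grips with 20 to 120 N. Pads are 22 mm wide; open, the fingers measure 114 mm over their backs; the gripper's body (76 mm by 85 mm) begins 54 mm behind the grasp point. The pads swing forward as they close: fully open they stand 13 mm farther back than shut.
Start: joints at [1.076, 0.22, 1.526, -0, 1.395, -0.126], TCP at [0.225, 0.583, 0.405] pointing down, gripper open.
Joint ranges: [-2.98, 2.98], [-0.91, 2.08], [0.09, 2.57], [-1.24, 4.39], [0.2, 2.65], [-2.68, 2.68]. Speed limits (rad/s): [2.57, 2.57, 3.01, 3.14, 3.14, 3.14].

### API

Orientations are given as a rotation vector (axis times angle).
In Python, from bench import robot gives the robot as it stands. The module is installed in compiled form; this text tells all that it offers.
- The arm moves only by the tool drive_tool, never from a script. Its argument "plan" is a list of rows, each a list of 5 numbers: the closure in counts, from 0 (fully open) to 255 (shut), then the shift along the tool's x, y, z in m, then the turn about the tool's z in rad. A call has 1 to 20 rows; each row shifts and turns the commanded pose from where the row before left it, along the tool's axes as they then stand; what a row does not reach is not made up. A row lasts 1/8 s, in which the tool goes at most 62.5 mm and 10.7 degrees, less where a joint would pass 70% of its speed; a pose out of reach is approached as far as the arm can. A call is refused whole if a number of a shift passes 0.0625 or a number of a turn 0.188, either way. A call with a gripper value outside its range is refused whole. The fingers move at their own pace and stop on an object; the grip force is fixed at half the most. Time passes only in rows, so rows that do not move let the fingers close. It gives the time, the measured TCP pose, the force, the opening and the grip force at its end, in the units of the state.
- robot.read_state(): the state, without advancing time (a new reading comes with each control period).
- robot.snapshot(name): name is "scene" or "top" or "wrist"; returns the picture (420x560x3 uint8, red, green, blue); there is no depth.
- robot.camera_info(name): a dict with "camera_matrix" (3x3 intrinsics, pixels), "dist" ([k1, k2, p1, p2, k3] as OpenCV has them; the pictures are not rectified), "position" and "rotation" of the camera in the world. Camera axes: x right, y down, z forward; pixel columns grow to the right and rows downward; lengths in m; the calibration is good to about 2 mm. A picture is of the moment at which its call begins: read the wrist's pose just before it. camera_info takes no time and is no camera call; for the wrist camera it gives the pose at the moment of the call.
- robot.close_job(): hands the job in; it is judged then, once.
Trained networks look in the newest picture that a camera, given by its name, has taken for a name from the list of things; names that differ only in an ending like _2 or _b are one class to them, and where a whole thing is asked for, a point or a joint stands for the part that bears it (a point fixed in the world has none). Each returns a list of dicts, best first, with "conf" (0 to 1); they miss things now and then, are a little off and sometimes report something else, mostly with a low value. They report only what shows in the picture. A call takes as long as a camera call. They do not tell look-alikes from the thing itself.
- robot.look_for(camera, name): "bbox" ([left, top, right, bottom] in pixels, round what is visible of it).
The state is a dict: "time_s": time; "joint_positions": joint angles; "joint_velocities": joint speeds; "tau": joint torques, N m; "tool_pos": TCP position; "tcp_rot": TCP orientation; "ft_force": force on the tool from outside, world axes, zero at the start; "moment": the same for the moment, N m; "gripper_width": finger opening in m; "gripper_force": force on a finger pad.
Only numpy, scipy, OpenCV 4.12 (cv2) and the standard library are available. Lean on these libraries where they do the work, as an engineer would, in place of code of your own. Each camera call takes 0.05 s, during which the arm holds its last target. There are 200 camera calls.

## Working session

There is one attempt and no reset: what is moved stays moved. The work goes in short steps, Python scripts to look and compute and a tool call to move; the robot and the scene stay as the last step left them, time stands still between calls to the robot, and variables do not carry over. Pictures are saved under pics/ and viewed, at most 12 in all, crops included, and the job is handed in when it is done.

Besides the shell and the picture viewer there is one more tool, called after "Emit:" as a command line: name --pt "numbers of a row" for each row, then --argument value for the rest. drive_tool: Moves the arm, as the interface text tells. Its arguments: {"type":"object","properties":{"plan":{"type":"array"}},"required":["plan"]}

```bash
mkdir -p pics
python3 - <<'E'
from bench import robot
import cv2,numpy as np
s=robot.read_state();print(s['time_s'],s['tool_pos'],s['tcp_rot'],robot.pinch_z,s['gripper_width'])
for c in ('top','scene'):
    im=robot.snapshot(c);cv2.imwrite(f'pics/{c}0.png',im[:,:,::-1])
    ci=robot.camera_info(c);print(c,ci)
    for n in ('centrifuge','nose','rotor','cover','cap','strip_rotor','marker','jar'):
        print(n,[(np.round(d['bbox']).tolist(),round(d['conf'],2)) for d in robot.look_for(c,n)][:4])
a=cv2.imread('pics/top0.png');b=cv2.imread('pics/scene0.png')
E
```

```text
0.0 [0.22517651 0.58274441 0.40360352] [-5.75859584e-01 -3.08779205e+00  2.92656778e-03] 0.1547 0.08543037187553064
top {'camera_matrix': array([[389.19491259,   0.        , 274.79208489],
       [  0.        , 389.19491259, 210.70446207],
       [  0.        ,   0.        ,   1.        ]]), 'dist': array([0.03016367, 0.        , 0.        , 0.        , 0.        ]), 'position': array([ 0.40032978, -0.05887797,  0.86151874]), 'rotation': array([-2.15769526,  2.10953885, -0.1511297 ])}
centrifuge [([11.0, 128.0, 216.0, 238.0], 0.55)]
nose [([10.0, 126.0, 212.0, 240.0], 0.65)]
rotor [([277.0, 165.0, 321.0, 206.0], 0.81), ([390.0, 249.0, 406.0, 262.0], 0.25)]
cover []
cap [([366.0, 282.0, 385.0, 299.0], 0.76), ([391.0, 250.0, 405.0, 261.0], 0.7), ([401.0, 289.0, 410.0, 302.0], 0.47)]
strip_rotor [([374.0, 161.0, 407.0, 205.0], 0.62)]
marker [([245.0, 226.0, 256.0, 283.0], 0.67)]
jar [([225.0, 125.0, 255.0, 154.0], 0.67)]
scene {'camera_matrix': array([[515.07261488,   0.        , 290.02982918],
       [  0.        , 515.07261488, 208.24944252],
       [  0.        ,   0.        ,   1.        ]]), 'dist': array([-0.05212554,  0.        ,  0.        ,  0.        ,  0.        ]), 'position': array([ 1.09899895, -0.67261193,  0.62315719]), 'rotation': array([-2.00643776, -0.77372213,  0.44192103])}
centrifuge [([323.0, 88.0, 451.0, 229.0], 0.79)]
nose [([326.0, 88.0, 451.0, 229.0], 0.9)]
rotor [([277.0, 254.0, 328.0, 294.0], 0.9)]
cover [([230.0, 228.0, 276.0, 254.0], 0.64)]
cap [([150.0, 287.0, 170.0, 298.0], 0.81), ([148.0, 252.0, 168.0, 274.0], 0.81), ([116.0, 270.0, 134.0, 287.0], 0.71)]
strip_rotor [([191.0, 310.0, 251.0, 362.0], 0.62)]
marker [([256.0, 214.0, 300.0, 236.0], 0.51)]
jar [([367.0, 232.0, 400.0, 278.0], 0.58)]
```

View pics/top0.png

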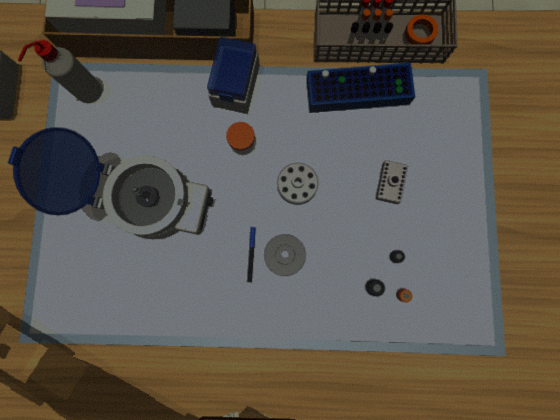

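View pics/scene0.png

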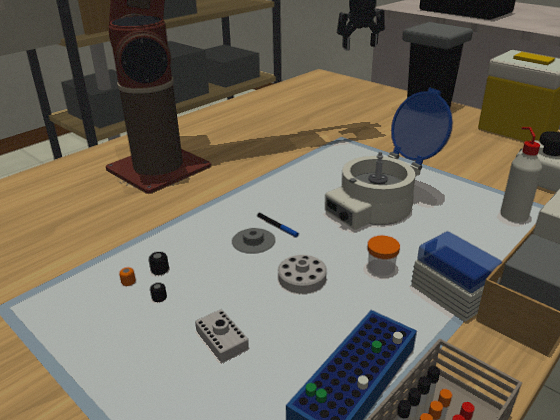

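```bash
cat > h.py <<'E'
from bench import robot
import cv2,numpy as np
from scipy.spatial.transform import Rotation as R
def cam(c):
    i=robot.camera_info(c);return i['camera_matrix'],i['dist'],np.array(i['position']),R.from_rotvec(i['rotation']).as_matrix()
def at(c,uv,z,ci=None):
    K,d,p,M=ci or cam(c)
    q=cv2.undistortPoints(np.array([[uv]],float),K,d)[0,0]
    r=M@[q[0],q[1],1];return (p+r*(z-p[2])/r[2])[:2]
def pix(c,P,ci=None):
    K,d,p,M=ci or cam(c)
    return cv2.projectPoints((np.atleast_2d(P)-p)@M,np.zeros(3),np.zeros(3),K,d)[0][:,0]
def tool():
    s=robot.read_state();return np.array(s['tool_pos']),R.from_rotvec(s['tcp_rot']).as_matrix(),s
def go(x,y,z,yaw=None):
    "shift in tool axes to put TCP at x,y,z; turn so tool y points at world angle yaw (mod pi)"
    p,M,s=tool();d=M.T@(np.array([x,y,z])-p)
    cur=np.arctan2(M[1,1],M[0,1]);t=0 if yaw is None else -((yaw-cur+np.pi/2)%np.pi-np.pi/2)
    print('shift',np.round(d,4),'turn',round(t,3),'yaw',round(cur,3),'j6',round(s['joint_positions'][5],3),'t',s['time_s'])
E
python3 - <<'E'
from h import *
ci=cam('top')
for n,uv,z in [('rotor',(298,182),.038),('cover',(285,254.5),.02),('cap',(398,255.5),.027),('bigcap',(375.5,288),.03),('orange',(405,295.5),.02),('strip',(392,181),.03),('jar',(240.5,136),.057),('nose',(147,195),.135)]:
    xy=at('top',uv,z,ci);print(n,np.round(xy,4),'r',round(np.hypot(*xy),3),'scene px',pix('scene',[*xy,z]).round(1).tolist())
print('wristcam',cam('wrist')[2:],tool()[1])
t=cv2.imread('pics/top0.png');s=cv2.imread('pics/scene0.png')
A=cv2.resize(t[235:310,350:425],(400,400),interpolation=cv2.INTER_CUBIC);B=cv2.resize(s[240:310,105:175],(400,400),interpolation=cv2.INTER_CUBIC)
cv2.imwrite('pics/caps.png',np.hstack([A,B]))
E
```

```text
rotor [ 0.5935 -0.0942] r 0.601 scene px [[300.4, 261.7]]
cover [ 0.4375 -0.0694] r 0.443 scene px [[252.2, 232.8]]
cap [ 0.4409 -0.3083] r 0.538 scene px [[157.6, 285.9]]
bigcap [ 0.3722 -0.2591] r 0.454 scene px [[157.6, 256.9]]
orange [ 0.3582 -0.3226] r 0.482 scene px [[126.0, 273.2]]
strip [ 0.6016 -0.2986] r 0.672 scene px [[220.7, 324.8]]
jar [0.688 0.032] r 0.689 scene px [[381.9, 243.8]]
nose [0.5393 0.1969] r 0.574 scene px [[370.1, 155.7]]
wristcam (array([0.16148136, 0.60858887, 0.3724252 ]), array([[ 3.61419938e-01,  8.97946532e-01,  2.51132740e-01],
       [ 9.32403146e-01, -3.48054630e-01, -9.73773450e-02],
       [-3.17363356e-05,  2.69351071e-01, -9.63042055e-01]])) [[-9.32739715e-01  3.60550445e-01 -1.37123876e-05]
 [ 3.60550445e-01  9.32739715e-01  1.86111900e-05]
 [ 1.95003613e-05  1.24153886e-05 -1.00000000e+00]]
```

View pics/caps.png

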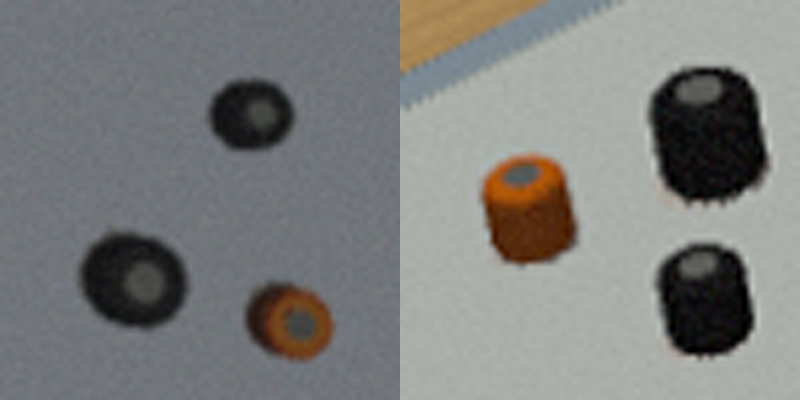

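Candidates in the top view: small black (397,256), large black (375,288), and orange (405,295). The cap is the small black one at (397,256): it is not orange, and the crop shows it clearly smaller than the other black one. The scene-camera reprojections agree with this. The rotor comes first.

```bash
python3 -c "
from h import *
go(.5935,-.0942,.36,1.0)"
```

```text
shift [-0.5876 -0.4989  0.0447] turn 0.202 yaw 1.202 j6 -0.126 t 0.9
```

Emit:
drive_tool --pt "0 -0.042 -0.0356 0 0" --pt "0 -0.042 -0.0356 0 0" --pt "0 -0.042 -0.0356 0 0" --pt "0 -0.042 -0.0356 0 0" --pt "0 -0.042 -0.0356 0 0" --pt "0 -0.042 -0.0356 0 0" --pt "0 -0.042 -0.0356 0.005 0" --pt "0 -0.042 -0.0356 0.005 0" --pt "0 -0.042 -0.0356 0.005 0" --pt "0 -0.042 -0.0356 0.005 0" --pt "0 -0.042 -0.0356 0.005 0" --pt "0 -0.042 -0.0356 0.005 0" --pt "0 -0.042 -0.0356 0.005 0" --pt "0 -0.042 -0.0356 0.01 0" --pt "0 0 0 0 0.1" --pt "0 0 0 0 0.102" --pt "0 0 0 0 0"

```text
time_s: 3.02
tool_pos: [0.5941, -0.0941, 0.3596]
tcp_rot: [-0.884, -3.015, 0.0]
ft_force: [-0.5, 0.3, 0.0]
gripper_width: 0.0853
gripper_force: 0.0
```

```bash
cat >> h.py <<'E'
def circ(c,P,r,win=1.5,name=None):
    "refine centre of a level circle radius r near P: best gradient along projected circle"
    im=robot.snapshot(c);ci=cam(c);g=cv2.GaussianBlur(cv2.cvtColor(im,cv2.COLOR_RGB2GRAY).astype(np.float32),(0,0),1)
    a=np.linspace(0,2*np.pi,120,endpoint=False);U=np.c_[np.cos(a),np.sin(a),0*a]
    def samp(Q):
        q=pix(c,Q,ci).astype(np.float32);return cv2.remap(g,q[:,0].copy(),q[:,1].copy(),cv2.INTER_LINEAR)
    best=(0,)
    P=np.array(P,float)
    for st,n in ((.002,6),(.0005,5)):
        P0=P.copy();best=(0,)
        for i in range(-n,n+1):
            for j in range(-n,n+1):
                Q=P0+[i*st,j*st,0];v=np.median(np.abs(samp(Q+(r+.001)*U)-samp(Q+(r-.001)*U)))
                if v>best[0]:best=(v,Q)
        P=best[1]
    if name:
        o=im[:,:,::-1].copy()
        for q in pix(c,P+r*U,ci):cv2.circle(o,tuple(int(round(k)) for k in q),0,(0,255,0),-1)
        cv2.imwrite(f'pics/{name}.png',o)
    print('circ',P.round(4),'score',round(float(best[0]),1));return P
E
python3 -c "
from h import *
p,M,s=tool();print(p)
robot.snapshot('wrist')
for d in robot.look_for('wrist','rotor')[:2]:
    b=d['bbox'];print(b,d['conf'],at('wrist',((b[0]+b[2])/2,(b[1]+b[3])/2),.02))
P=circ('wrist',[.5935,-.0942,.024],.046,name='w1')
Q=circ('wrist',[*P[:2],.038],.013)
go(Q[0],Q[1],.198,1.0)"
```

```text
[ 0.59412626 -0.09409171  0.35956159]
[231.5, 140.4, 337.0, 245.6] 0.88 [ 0.59333761 -0.08998911]
circ [ 0.5935 -0.0927  0.024 ] score 17.7
circ [ 0.588  -0.0917  0.038 ] score 10.5
shift [ 0.0062 -0.0016  0.1619] turn 0.002 yaw 1.002 j6 -1.289 t 3.225
```

View pics/w1.png

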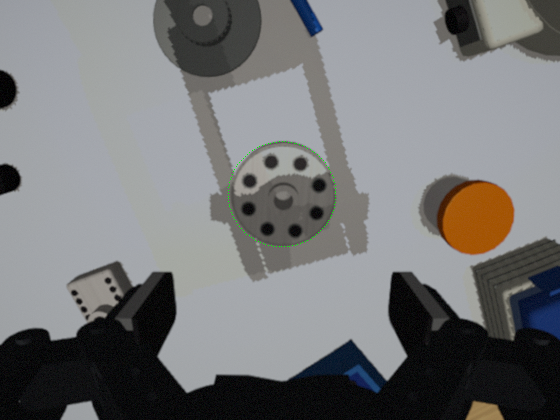

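The green circle sits on the rotor rim, centre px (282,193), so the rotor is at (0.5935, -0.0927), consistent with the top camera. The hub fit was thrown off by the gripper's shadow, so I'm using the rim fit for the grasp.

Emit:
drive_tool --pt "60 0.0013 0.0009 0.04 0" --pt "60 0 0 0.05 0" --pt "60 0 0 0.04 0" --pt "60 0 0 0.02 0" --pt "60 0 0 0.0105 0" --pt "60 0 0 0 0" --pt "255 0 0 0 0" --pt "255 0 0 0 0" --pt "255 0 0 0 0" --pt "255 0 0 0 0" --pt "255 0 0 0 0" --pt "255 0 0 0 0"

```text
time_s: 4.72
tool_pos: [0.5942, -0.0927, 0.2009]
tcp_rot: [0.884, 3.012, -0.0]
ft_force: [-0.2, -0.4, 6.0]
gripper_width: 0.0227
gripper_force: 59.0
```

Emit:
drive_tool --pt "255 0 0 -0.02 0" --pt "255 0 0 -0.04 0" --pt "255 0 0 -0.05 0" --pt "255 0 0 -0.05 0" --pt "255 0 0 0 0"

```text
time_s: 5.35
tool_pos: [0.595, -0.0928, 0.3661]
tcp_rot: [0.881, 3.004, 0.0]
ft_force: [0.0, 0.2, -2.3]
gripper_width: 0.023
gripper_force: 59.6
```

```bash
python3 -c "
from h import *
p,M,s=tool();print(p,s['ft_force'],s['gripper_width'])
im=robot.snapshot('wrist');cv2.imwrite('pics/w2.png',im[:,:,::-1])
ci=cam('wrist')
"
```

```text
[ 0.59495052 -0.09278541  0.3661393 ] [ 0.00890402  0.23654341 -2.30543683] 0.02296261995635969
```

View pics/w2.png

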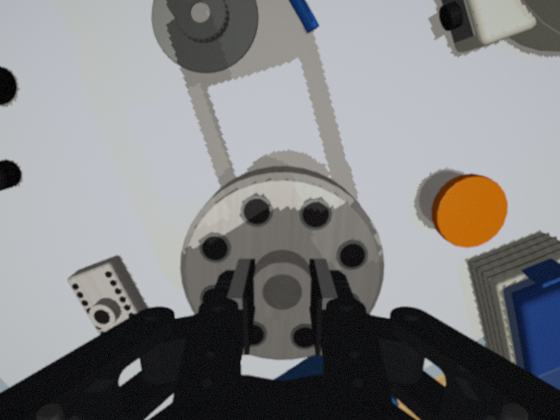

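The rotor is held level by its hub between the pads, with the bore hidden by perspective near px (282,290). Next: step beside the centrifuge, with the rotor clear of the spindle, to measure both in the wrist view.

```bash
python3 -c "
from h import *
go(.620,.145,.375,1.0)
p=tool()[0]
circ('wrist',[p[0],p[1],p[2]-.2009+.024],.046,name='w3')"
```

```text
shift [ 0.1064  0.2139 -0.0125] turn 0.0 yaw 1.0 j6 -1.286 t 5.4
circ [ 0.5915 -0.087   0.1858] score 19.2
```

Emit:
drive_tool --pt "255 0.017 0.035 -0.002 0" --pt "255 0.017 0.035 -0.002 0" --pt "255 0.017 0.035 -0.002 0" --pt "255 0.017 0.035 -0.002 0" --pt "255 0.017 0.035 -0.002 0" --pt "255 0.017 0.035 -0.002 0" --pt "255 0.004 0.004 0 0" --pt "255 0 0 0 0" --pt "255 0 0 0 0" --pt "255 0 0 0 0"

```text
time_s: 6.7
tool_pos: [0.6199, 0.1438, 0.3709]
tcp_rot: [-0.887, -3.013, 0.001]
ft_force: [-0.3, 0.3, -2.7]
gripper_width: 0.0227
gripper_force: 59.7
```

```bash
python3 -c "
from h import *
p,M,s=tool();print(p,s['tcp_rot'],s['joint_velocities'])
P=circ('wrist',[p[0],p[1],p[2]-.2009+.024],.046)
print('rotor in tool',M.T@(P-p))
P=circ('wrist',[.539,.197,.092],.064)
P2=circ('wrist',[.539,.197,.092],.085,name='w4')
P3=circ('wrist',[.539,.197,.075],.022)
T=circ('top',[.539,.197,.092],.064)
T=circ('top',[.539,.197,.092],.085)
T=circ('top',[.539,.197,.075],.022)
print('tip px',pix('wrist',[[.539,.197,.14],[.539,.197,.075]]))
im=cv2.imread('pics/w4.png')
p2=robot.snapshot('top');cv2.imwrite('pics/t4.png',cv2.resize(p2[140:250,90:230,::-1],None,fx=4,fy=4))
"
```

```text
[0.61994504 0.14379006 0.37091573] [-8.86588206e-01 -3.01348183e+00  6.01797596e-04] [ 0.00164574 -0.0029583  -0.00499788  0.00383097 -0.00102726  0.00035652]
circ [0.6229 0.1418 0.194 ] score 15.9
rotor in tool [-3.65330345e-03  2.81044016e-05  1.76899018e-01]
circ [0.5465 0.2035 0.092 ] score 5.6
circ [0.543  0.1825 0.092 ] score 0.8
circ [0.5495 0.2085 0.075 ] score 4.1
circ [0.5425 0.2025 0.092 ] score 8.8
circ [0.5425 0.185  0.092 ] score 3.3
circ [0.549  0.2025 0.075 ] score 4.3
tip px [[280.70261569  60.04571139]
 [280.96881738  73.59113876]]
```

View pics/w4.png

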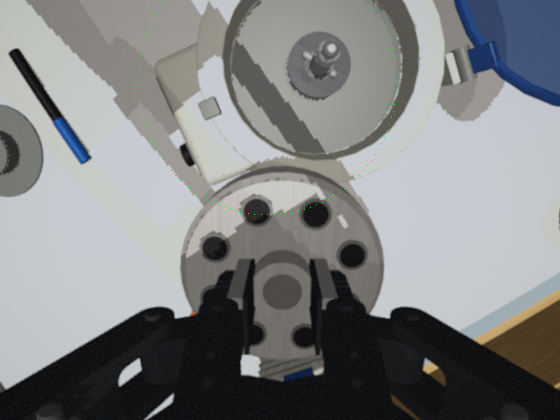

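```bash
python3 -c "
from h import *
p,M,s=tool();ci=cam('wrist')
z=p[2]-.2009
b=at('wrist',(282,291.5),z+.038,ci);print('bore',b,'tool',M.T@(np.r_[b,z]-p), 'px of ideal',pix('wrist',[p+M@[0,0,.2009-.038]],ci))
tip=at('wrist',(332.5,46),.139,ci);fl=at('wrist',(319,65.5),.075,ci);print('tip',tip,'flange',fl)
for c in('top','scene'): print(c,pix(c,[[*tip,.139],[*fl,.075],[*tip,.075]]))
g=cv2.cvtColor(robot.snapshot('wrist'),cv2.COLOR_RGB2GRAY)
# bore blob
import itertools
for n,(x0,y0,x1,y1) in {'bore':(258,262,308,318)}.items():
    w=cv2.GaussianBlur(g[y0:y1,x0:x1],(0,0),1);print(w[::6,::4])
a=cv2.resize(cv2.imread('pics/scene0.png')[130:230,320:420],(400,400),interpolation=cv2.INTER_CUBIC)
t=cv2.resize(cv2.imread('pics/top0.png')[145:245,95:195],(400,400),interpolation=cv2.INTER_CUBIC)
cv2.imwrite('pics/sp.png',np.hstack([t,a]))
"
```

```text
bore [0.61970171 0.14586672] tool [0.00078547 0.0007484  0.20089997] px of ideal [[280.1210142 293.2614987]]
tip [0.54733879 0.22349637] flange [0.54852966 0.22201093]
top [[132.54054187 190.11640991]
 [144.96535577 196.01994301]
 [144.20008892 196.57223342]]
scene [[380.12526202 151.26602716]
 [377.82947344 177.3215033 ]
 [377.76049573 176.92867922]]
[[ 75  76  77  82  94  98 102 100  90  79  75  73  82]
 [ 76  94 114 118 115 113 113 116 114 113 111  90  74]
 [116 115 116 118 110  98  95 100 109 114 113 114 110]
 [116 115 104  76  74  76  77  77  77  78 104 114 114]
 [116 106  73  75  75  75  76  75  76  75  74 110 113]
 [116  95  73  74  75  75  76  74  74  73  72 102 114]
 [116 109  76  74  75  74  76  76  75  75  77 111 113]
 [115 114 109  79  74  76  75  76  74  79 109 114 113]
 [113 113 116 115 110 103 103 107 111 112 112 113 114]
 [112 113 115 114 111 109 113 112 111 112 113 112 115]]
```

View pics/sp.png

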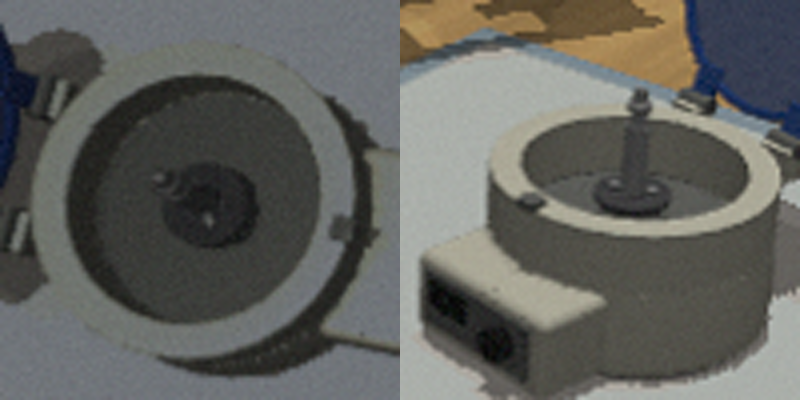

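```bash
cat > tri.py <<'E'
from h import *
from scipy.optimize import least_squares
def tri(obs):
    "obs: (cam,uv,z,ci)"
    def f(q):return np.concatenate([(pix(c,[q[0],q[1],z],ci)[0]-uv)*np.linalg.norm(np.r_[q,z]-ci[2])/ci[0][0,0]*1e3 for c,uv,z,ci in obs])
    r=least_squares(f,[.547,.22],loss='soft_l1');print(r.x.round(4),'res mm',r.fun.round(1).tolist());return r.x
E
python3 -c "
from tri import *
T,S,W=cam('top'),cam('scene'),cam('wrist')
o=[('top',(134.5,190),.138,T),('top',(147.2,196.2),.075,T),('scene',(380,152.8),.139,S),('scene',(378,178.7),.075,S)]
tri(o);tri(o[:2]);tri(o[2:]);w=[('wrist',(332.5,46),.139,W),('wrist',(319,65.5),.075,W)];tri(o+w)
p,M,s=tool();print(M)"
```

```text
[0.5493 0.2192] res mm [1.2, -1.4, -1.8, -1.1, -0.5, -1.5, -1.4, -1.9]
[0.548  0.2188] res mm [1.5, -0.2, -1.5, 0.2]
[0.5521 0.2167] res mm [0.4, 0.1, -0.4, -0.1]
[0.5484 0.2213] res mm [-1.1, -0.7, -4.1, -0.3, -0.0, -2.4, -0.9, -2.9, -1.5, 2.5, -0.7, 0.4]
[[-8.41462009e-01  5.40316278e-01  8.94707663e-05]
 [ 5.40316280e-01  8.41462012e-01  3.04219789e-09]
 [-7.52846073e-05  4.83450715e-05 -9.99999996e-01]]
```

Emit:
drive_tool --pt "255 0.0165 0.0125 0 0" --pt "255 0.016 0.0125 0 0" --pt "255 0 0 0 0" --pt "255 0 0 0 0" --pt "255 0 0 0 0"

```text
time_s: 7.78
tool_pos: [0.6062, 0.1834, 0.3712]
tcp_rot: [0.885, 3.014, -0.0]
ft_force: [0.9, -0.6, -3.2]
gripper_width: 0.0227
gripper_force: 59.7
```

```bash
python3 -c "
from h import *
p,M,s=tool();print(p)
o=robot.snapshot('wrist')[:,:,::-1].copy()
print(pix('wrist',[[.549,.2195,.14],[.549,.2195,.075]]))
cv2.imwrite('pics/w5.png',np.ascontiguousarray(cv2.resize(o[0:240,120:440],(800,600),interpolation=cv2.INTER_CUBIC)))
"
```

```text
[0.60617521 0.18335759 0.37122416]
[[279.70943422 116.42653181]
 [280.23203233 115.86156439]]
```

View pics/w5.png

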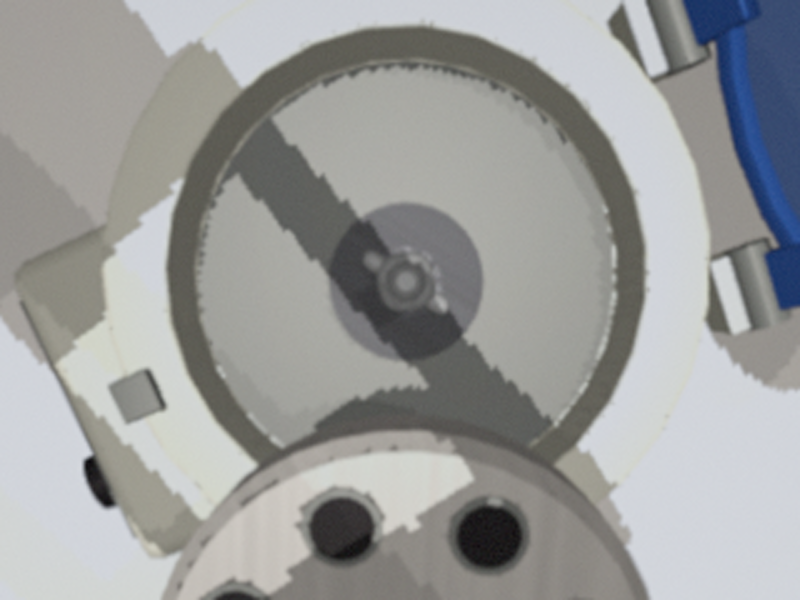

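The spindle tip is at full-image px (281.6,112.4) and the flange centre at (282.8,112.4), nearly straight under the camera. The pin's ends show as bright dots either side of the spindle.

```bash
python3 -c "
from tri import *
p,M,s=tool();ci=cam('wrist');print('cam in tool',M.T@(ci[2]-p))
for uv,z in (((281.6,112.4),.139),((282.8,112.4),.075)):
    q=at('wrist',uv,z,ci);print(q,'tool',M.T@(np.r_[q,z]-p))
print(M)
"
```

```text
cam in tool [0.06893893 0.00072337 0.03228717]
[0.54778241 0.22147974] tool [0.06987321 0.0006188  0.23218809]
[0.5479753  0.22231297] tool [0.07017153 0.00143012 0.29618797]
[[-8.41270214e-01  5.40614854e-01  8.19582365e-05]
 [ 5.40614837e-01  8.41270213e-01 -1.65468693e-04]
 [-1.58403856e-04 -9.48960437e-05 -9.99999983e-01]]
```

Emit:
drive_tool --pt "255 0.035 0 0 0" --pt "255 0.034 0 0 0" --pt "255 0 0 0.012 0" --pt "255 0 0 0.012 0" --pt "255 0 0 0 0" --pt "255 0 0 0 0" --pt "255 0 0 0.008 0" --pt "255 0 0 0.008 0" --pt "255 0 0 0 0"

```text
time_s: 8.95
tool_pos: [0.5476, 0.2206, 0.3299]
tcp_rot: [-0.884, -3.013, 0.002]
ft_force: [0.1, -0.7, -3.4]
gripper_width: 0.0227
gripper_force: 59.7
```

Emit:
drive_tool --pt "255 0 0 0.004 0" --pt "255 0 0 0.003 0" --pt "255 0 0 0 0"

```text
time_s: 9.32
tool_pos: [0.5479, 0.2208, 0.3239]
tcp_rot: [-0.884, -3.014, 0.0]
ft_force: [-0.0, 1.0, -2.0]
gripper_width: 0.0226
gripper_force: 59.7
```

Emit:
drive_tool --pt "255 0 0 0.003 0" --pt "255 0 0 0.003 0" --pt "255 0 0 0 0"

```text
time_s: 9.7
tool_pos: [0.5479, 0.2208, 0.3178]
tcp_rot: [-0.884, -3.014, 0.001]
ft_force: [0.1, 0.6, -2.3]
gripper_width: 0.0226
gripper_force: 59.7
```

Emit:
drive_tool --pt "255 0 0 0.003 0" --pt "255 0 0 0.003 0" --pt "255 0 0 0.003 0" --pt "255 0 0 0 0"

```text
time_s: 10.2
tool_pos: [0.5479, 0.2208, 0.3088]
tcp_rot: [-0.884, -3.014, 0.001]
ft_force: [0.4, 0.1, -3.8]
gripper_width: 0.0227
gripper_force: 59.7
```

Emit:
drive_tool --pt "255 0 0 0.006 0" --pt "255 0 0 0.006 0" --pt "255 0 0 0.006 0" --pt "255 0 0 0.006 0" --pt "255 0 0 0 0" --pt "255 0 0 0 0"

```text
time_s: 10.95
tool_pos: [0.5481, 0.2208, 0.2853]
tcp_rot: [0.885, 3.014, 0.0]
ft_force: [-0.8, 0.6, -2.5]
gripper_width: 0.0224
gripper_force: 59.7
```

Emit:
drive_tool --pt "255 0 0 0.0015 0" --pt "255 0 0 0.0015 0" --pt "255 0 0 0 0"

```text
time_s: 11.32
tool_pos: [0.548, 0.2207, 0.2821]
tcp_rot: [-0.884, -3.015, 0.0]
ft_force: [-0.6, -0.4, -2.6]
gripper_width: 0.0226
gripper_force: 59.7
```

Emit:
drive_tool --pt "255 0 0 0.001 0" --pt "255 0 0 0 0"

```text
time_s: 11.58
tool_pos: [0.548, 0.2208, 0.2811]
tcp_rot: [-0.884, -3.015, 0.0]
ft_force: [-0.4, 0.2, -2.2]
gripper_width: 0.0225
gripper_force: 59.7
```

Emit:
drive_tool --pt "255 0 0 0.001 0" --pt "255 0 0 0 0"

```text
time_s: 11.82
tool_pos: [0.5481, 0.2208, 0.2806]
tcp_rot: [0.884, 3.014, 0.0]
ft_force: [-1.5, -0.1, -0.2]
gripper_width: 0.0228
gripper_force: 60.2
```

Emit:
drive_tool --pt "255 0 0 0.0005 0" --pt "255 0 0 0 0"

```text
time_s: 12.08
tool_pos: [0.5482, 0.2209, 0.2805]
tcp_rot: [0.884, 3.014, 0.0]
ft_force: [-3.4, -1.7, 4.2]
gripper_width: 0.0225
gripper_force: 60.6
```

Contact on the pin comes at the expected ride height. I'll ease the load and sweep in small turns, watching Fz for the drop.

Emit:
drive_tool --pt "255 0 0 -0.0003 0" --pt "255 0 0 0 -0.12" --pt "255 0 0 0 0"

```text
time_s: 12.45
tool_pos: [0.5482, 0.221, 0.2805]
tcp_rot: [0.703, 3.061, 0.001]
ft_force: [-2.3, 1.0, 5.5]
gripper_width: 0.0227
gripper_force: 60.6
```

Emit:
drive_tool --pt "255 0 0 0 -0.12" --pt "255 0 0 0 0"

```text
time_s: 12.7
tool_pos: [0.5481, 0.221, 0.2804]
tcp_rot: [0.521, 3.098, 0.001]
ft_force: [-2.7, 0.6, 4.2]
gripper_width: 0.0226
gripper_force: 60.6
```

Emit:
drive_tool --pt "255 0 0 0 -0.12" --pt "255 0 0 0 0"

```text
time_s: 12.95
tool_pos: [0.5482, 0.221, 0.2804]
tcp_rot: [0.335, 3.123, 0.001]
ft_force: [-3.2, 0.9, 6.2]
gripper_width: 0.0227
gripper_force: 60.6
```

Emit:
drive_tool --pt "255 0 0 0 -0.12" --pt "255 0 0 0 0"

```text
time_s: 13.2
tool_pos: [0.5481, 0.2209, 0.2805]
tcp_rot: [0.147, 3.138, 0.001]
ft_force: [-2.6, 0.7, 5.8]
gripper_width: 0.0227
gripper_force: 60.7
```

Emit:
drive_tool --pt "255 0 0 -0.0004 0" --pt "255 0 0 0 0"

```text
time_s: 13.45
tool_pos: [0.5481, 0.2209, 0.2805]
tcp_rot: [0.146, 3.138, 0.0]
ft_force: [-2.4, 1.8, 4.3]
gripper_width: 0.0229
gripper_force: 60.5
```

Emit:
drive_tool --pt "255 0 0 0 -0.12" --pt "255 0 0 0 0"

```text
time_s: 13.7
tool_pos: [0.5481, 0.2208, 0.2805]
tcp_rot: [-0.043, 3.141, 0.0]
ft_force: [-2.1, 0.7, 4.8]
gripper_width: 0.0228
gripper_force: 60.5
```

Emit:
drive_tool --pt "255 0 0 0 -0.12" --pt "255 0 0 0 0"

```text
time_s: 13.95
tool_pos: [0.5481, 0.2207, 0.2802]
tcp_rot: [-0.229, 3.133, -0.0]
ft_force: [-1.1, -0.1, 2.4]
gripper_width: 0.023
gripper_force: 60.4
```

Emit:
drive_tool --pt "255 0 0 0 -0.12" --pt "255 0 0 0 0"

```text
time_s: 14.2
tool_pos: [0.5479, 0.2206, 0.2796]
tcp_rot: [0.415, -3.113, 0.0]
ft_force: [-0.2, 0.5, -1.6]
gripper_width: 0.0232
gripper_force: 59.9
```

Fz fell and z dropped, so the slot has found the pin. Lowering.

Emit:
drive_tool --pt "255 0 0 0.001 -0.03" --pt "255 0 0 0 0"

```text
time_s: 14.45
tool_pos: [0.548, 0.2208, 0.2791]
tcp_rot: [0.466, -3.107, 0.0]
ft_force: [-0.3, 1.0, -1.4]
gripper_width: 0.0231
gripper_force: 59.9
```

Emit:
drive_tool --pt "255 0 0 0.001 0" --pt "255 0 0 0 0"

```text
time_s: 14.7
tool_pos: [0.5481, 0.2208, 0.2787]
tcp_rot: [-0.467, 3.106, -0.0]
ft_force: [-0.7, -0.6, 2.1]
gripper_width: 0.0226
gripper_force: 60.3
```

Emit:
drive_tool --pt "255 0 0 0 -0.04" --pt "255 0 0 0 0"

```text
time_s: 14.95
tool_pos: [0.548, 0.2208, 0.2781]
tcp_rot: [0.529, -3.097, 0.0]
ft_force: [-0.1, 0.6, -0.6]
gripper_width: 0.0232
gripper_force: 59.9
```

Emit:
drive_tool --pt "255 0 0 0.001 0" --pt "255 0 0 0 0"

```text
time_s: 15.2
tool_pos: [0.548, 0.2208, 0.2771]
tcp_rot: [0.53, -3.096, 0.0]
ft_force: [0.4, 0.0, -1.6]
gripper_width: 0.0228
gripper_force: 59.9
```

Turning frees it, and it's 3.5 mm down. Another small turn, then lower to home (TCP z about 0.2758).

Emit:
drive_tool --pt "255 0 0 0.0007 -0.02" --pt "255 0 0 0 0"

```text
time_s: 15.45
tool_pos: [0.5479, 0.2207, 0.2763]
tcp_rot: [0.562, -3.09, 0.0]
ft_force: [0.4, 1.0, -2.9]
gripper_width: 0.0228
gripper_force: 59.8
```

Emit:
drive_tool --pt "255 0 0 0.0007 0" --pt "255 0 0 0 0"

```text
time_s: 15.7
tool_pos: [0.548, 0.2208, 0.276]
tcp_rot: [0.561, -3.091, 0.0]
ft_force: [-0.6, -0.1, -1.9]
gripper_width: 0.0225
gripper_force: 59.9
```

Emit:
drive_tool --pt "255 0 0 0.0005 0" --pt "255 0 0 0 0"

```text
time_s: 15.95
tool_pos: [0.548, 0.2208, 0.2759]
tcp_rot: [0.561, -3.091, 0.0]
ft_force: [-3.3, -0.6, 4.3]
gripper_width: 0.0227
gripper_force: 60.4
```

Emit:
drive_tool --pt "110 0 0 0 0" --pt "110 0 0 0 0" --pt "110 0 0 0 0" --pt "110 0 0 0 0" --pt "110 0 0 -0.02 0" --pt "110 0 0 -0.03 0" --pt "110 0 0 -0.05 0" --pt "110 0 0 -0.03 0.1" --pt "110 0 0 0 0"

```text
time_s: 17.08
tool_pos: [0.5489, 0.2211, 0.4107]
tcp_rot: [-0.405, 3.107, 0.002]
ft_force: [-0.2, -0.2, 0.2]
gripper_width: 0.0487
gripper_force: 0.0
```

```bash
python3 -c "
from h import *
p,M,s=tool();print(p,s['gripper_width'])
go(.4375,-.0694,.33,1.0)
M2=M
"
```

```text
[0.54886001 0.22107464 0.41073259] 0.04870280978950367
shift [ 0.1828 -0.2522  0.0792] turn 0.83 yaw 1.83 j6 -1.58 t 17.075
```

Emit:
drive_tool --pt "60 0.0305 -0.042 0 0" --pt "60 0.0305 -0.042 0.01 0" --pt "60 0.0305 -0.042 0.015 0" --pt "60 0.0305 -0.042 0.018 0" --pt "60 0.0305 -0.042 0.018 0" --pt "60 0.0303 -0.0422 0.018 0" --pt "60 0 0 0 0.166" --pt "60 0 0 0 0.166" --pt "60 0 0 0 0.166" --pt "60 0 0 0 0.166" --pt "60 0 0 0 0.166" --pt "60 0 0 0 0" --pt "60 0 0 0 0"

```text
time_s: 18.7
tool_pos: [0.4357, -0.0698, 0.3261]
tcp_rot: [-0.879, -3.015, -0.0]
ft_force: [0.4, -0.5, -0.1]
gripper_width: 0.0653
gripper_force: 0.0
```

```bash
python3 -c "
from h import *
p,M,s=tool();print(p)
P=circ('wrist',[.4375,-.0694,.003],.046,name='w6')
Q=circ('wrist',[*P[:2],.02],.021)
Q=circ('wrist',[*P[:2],.02],.008)
for x in robot.look_for('wrist','cover')[:2]:
    b=x['bbox'];print(b,at('wrist',((b[0]+b[2])/2,(b[1]+b[3])/2),.003))
go(P[0],P[1],.18,1.0)
print('bore px',pix('wrist',[*P[:2],.02]))
o=cv2.imread('pics/w6.png');cv2.imwrite('pics/w6c.png',cv2.resize(o[60:300,120:440],(640,480)))
"
```

```text
[ 0.43574208 -0.06975937  0.32612957]
circ [ 0.4365 -0.0679  0.003 ] score 37.6
circ [ 0.432  -0.0654  0.02  ] score 4.3
circ [ 0.436  -0.0669  0.02  ] score 36.0
[228.2, 143.9, 339.2, 250.9] [ 0.43494192 -0.06654804]
shift [0.0005 0.0019 0.1464] turn 0.001 yaw 1.001 j6 -1.339 t 18.9
bore px [[283.42464219 204.8243026 ]]
```

View pics/w6c.png

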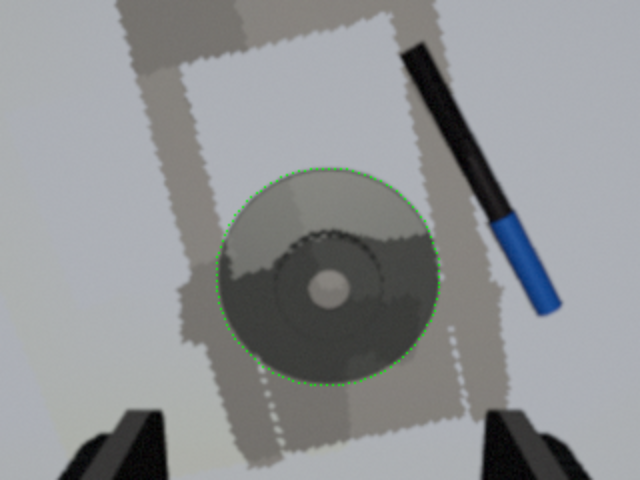

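The green circle matches the cover's rim. The bore is at crop (329,289), and the marker lies to the right, clear of the fingers.

Emit:
drive_tool --pt "60 0.0005 0.0016 0.03 0" --pt "60 0 0 0.05 0" --pt "60 0 0 0.04 0" --pt "60 0 0 0.02 0" --pt "60 0 0 0.008 0" --pt "60 0 0 0 0" --pt "60 0 0 0 0" --pt "255 0 0 0 0" --pt "255 0 0 0 0" --pt "255 0 0 0 0" --pt "255 0 0 0 0" --pt "255 0 0 0 0"

```text
time_s: 20.4
tool_pos: [0.4371, -0.0684, 0.18]
tcp_rot: [0.884, 3.013, -0.0]
ft_force: [-2.8, 0.5, 10.5]
gripper_width: 0.0399
gripper_force: 59.2
```

Emit:
drive_tool --pt "255 0 0 -0.01 0" --pt "255 0 0 -0.03 0" --pt "255 0 0 -0.05 0" --pt "255 0 0 -0.05 0" --pt "255 0 0 -0.045 0" --pt "255 0 0 0 0" --pt "255 0 0 0 0" --pt "255 0 0 0 0"

```text
time_s: 21.4
tool_pos: [0.4358, -0.068, 0.3619]
tcp_rot: [-0.884, -3.012, -0.0]
ft_force: [-0.4, 0.5, -0.3]
gripper_width: 0.0395
gripper_force: 60.6
```

```bash
python3 -c "
from h import *
p,M,s=tool();print(p,s['ft_force'],s['gripper_width'])
P=circ('wrist',[p[0],p[1],p[2]-.160],.008,name='w7');print('bore in tool',M.T@(P-p))
P=circ('wrist',[p[0],p[1],p[2]-.177],.046);print('rim in tool',M.T@(P-p))
go(.548,.2208,.365,1.0)
"
```

```text
[ 0.43577789 -0.06800005  0.36188668] [-0.35760515  0.54715197 -0.28090646] 0.03945676840920766
circ [ 0.4343 -0.066   0.2019] score 113.9
bore in tool [0.00186948 0.00098971 0.16000555]
circ [ 0.4343 -0.0665  0.1849] score 42.9
rim in tool [0.00154905 0.00058141 0.17700498]
shift [ 0.0618  0.3036 -0.003 ] turn -0.0 yaw 1.0 j6 -1.334 t 21.5
```

Emit:
drive_tool --pt "255 0.0102 0.0507 -0.001 0" --pt "255 0.0102 0.0507 -0.001 0" --pt "255 0.0102 0.0507 -0.001 0" --pt "255 0.0102 0.0507 0 0" --pt "255 0.0101 0.0506 0 0" --pt "255 0.01 0.05 0 0" --pt "255 0 0 0 0" --pt "255 0 0 0 0" --pt "255 0 0 0 0"

```text
time_s: 22.62
tool_pos: [0.5489, 0.219, 0.366]
tcp_rot: [-0.886, -3.013, 0.001]
ft_force: [-0.4, 0.0, -0.4]
gripper_width: 0.0393
gripper_force: 60.8
```

```bash
python3 -c "
from h import *
p,M,s=tool();print(p)
t=np.array([.548,.2208,.365])-M[:,0]*.0010-M[:,1]*.0002;go(*t,1.0)
"
```

```text
[0.54886242 0.21901003 0.36602268]
shift [0.0007 0.0008 0.001 ] turn -0.001 yaw 0.999 j6 -0.752 t 22.625
```

Emit:
drive_tool --pt "255 0.0007 0.0008 0.02 0" --pt "255 0 0 0.02 0" --pt "255 0 0 0.014 0" --pt "255 0 0 0 0" --pt "255 0 0 0.006 0" --pt "255 0 0 0.005 0" --pt "255 0 0 0 0" --pt "255 0 0 0 0"

```text
time_s: 23.62
tool_pos: [0.549, 0.2211, 0.3018]
tcp_rot: [0.884, 3.014, 0.0]
ft_force: [0.6, 0.3, -1.2]
gripper_width: 0.0396
gripper_force: 60.8
```

Emit:
drive_tool --pt "255 0 0 0.003 0" --pt "255 0 0 0.003 0" --pt "255 0 0 0 0"

```text
time_s: 24.0
tool_pos: [0.5488, 0.221, 0.295]
tcp_rot: [-0.884, -3.014, 0.001]
ft_force: [0.9, 0.1, -0.2]
gripper_width: 0.0393
gripper_force: 60.8
```

Emit:
drive_tool --pt "255 0 0 0.003 0" --pt "255 0 0 0.003 0" --pt "255 0 0 0 0"

```text
time_s: 24.38
tool_pos: [0.5488, 0.221, 0.2891]
tcp_rot: [-0.884, -3.014, 0.001]
ft_force: [-0.3, 0.3, -0.3]
gripper_width: 0.0392
gripper_force: 60.8
```

Emit:
drive_tool --pt "255 0 0 0.003 0" --pt "255 0 0 0.002 0" --pt "255 0 0 0 0"

```text
time_s: 24.75
tool_pos: [0.5488, 0.221, 0.2842]
tcp_rot: [-0.884, -3.014, 0.0]
ft_force: [-0.0, -0.6, -0.8]
gripper_width: 0.0398
gripper_force: 60.8
```

Emit:
drive_tool --pt "255 0 0 0.002 0" --pt "255 0 0 0.001 0" --pt "255 0 0 0 0"

```text
time_s: 25.12
tool_pos: [0.5489, 0.221, 0.2814]
tcp_rot: [-0.884, -3.014, 0.0]
ft_force: [0.2, 0.0, -1.5]
gripper_width: 0.0396
gripper_force: 60.8
```

Emit:
drive_tool --pt "255 0 0 0.001 0" --pt "255 0 0 0.001 0" --pt "255 0 0 0 0"

```text
time_s: 25.5
tool_pos: [0.5489, 0.221, 0.2794]
tcp_rot: [-0.884, -3.014, 0.0]
ft_force: [0.1, -0.6, -1.6]
gripper_width: 0.0393
gripper_force: 60.8
```

Emit:
drive_tool --pt "255 0 0 0.001 0" --pt "255 0 0 0 0"

```text
time_s: 25.75
tool_pos: [0.549, 0.221, 0.279]
tcp_rot: [0.884, 3.014, 0.0]
ft_force: [-0.6, -0.3, 2.9]
gripper_width: 0.0395
gripper_force: 61.2
```

Contact is exactly at the predicted home height, which also confirms the rotor is home. Release and go to the cap.

Emit:
drive_tool --pt "60 0 0 0 0" --pt "60 0 0 0 0" --pt "60 0 0 0 0" --pt "60 0 0 -0.02 0" --pt "60 0 0 -0.04 0" --pt "60 0 0 -0.05 0" --pt "60 0 0 0 0"

```text
time_s: 26.62
tool_pos: [0.5505, 0.2215, 0.3959]
tcp_rot: [0.882, 3.005, 0.009]
ft_force: [0.7, -0.1, 0.5]
gripper_width: 0.0655
gripper_force: 0.0
```

```bash
python3 -c "
from h import *
go(.4400,-.3075,.33,1.0)
p,M,s=tool()
im=robot.snapshot('top')
"
```

```text
shift [-0.1923 -0.5054  0.0632] turn 0.0 yaw 1.0 j6 -0.75 t 26.625
```

Emit:
drive_tool --pt "60 -0.0192 -0.0505 0 0" --pt "60 -0.0192 -0.0505 0 0" --pt "60 -0.0192 -0.0505 0 0" --pt "60 -0.0192 -0.0505 0.005 0" --pt "60 -0.0192 -0.0505 0.005 0" --pt "60 -0.0192 -0.0505 0.01 0" --pt "60 -0.0192 -0.0505 0.01 0" --pt "60 -0.0192 -0.0505 0.01 0" --pt "60 -0.0192 -0.0505 0.01 0" --pt "60 -0.0192 -0.0505 0.01 0" --pt "60 0 0 0 0" --pt "60 0 0 0 0" --pt "60 0 0 0 0"

```text
time_s: 28.3
tool_pos: [0.438, -0.3065, 0.3285]
tcp_rot: [-0.882, -3.015, -0.001]
ft_force: [-0.7, 0.7, -0.2]
gripper_width: 0.0654
gripper_force: 0.0
```

```bash
python3 -c "
from h import *
p,M,s=tool();print(p)
P=circ('wrist',[.4405,-.3080,.027],.013,name='w8')
print('px',pix('wrist',P))
for x in robot.look_for('wrist','cap')[:4]: print(np.round(x['bbox']),x['conf'])
o=cv2.imread('pics/w8.png');cv2.imwrite('pics/w8c.png',cv2.resize(o[40:340,80:480],(800,600)))
go(P[0],P[1],.187,1.0)
"
```

```text
[ 0.4379574  -0.30645931  0.32845566]
circ [ 0.435 -0.306  0.027] score 64.8
px [[279.1516381  203.44130361]]
[264.  72. 310. 121.] 0.97
[187. 107. 226. 146.] 0.79
[342. 302. 374. 380.] 0.74
[264. 188. 299. 225.] 0.6
shift [ 0.0029 -0.0013  0.1417] turn 0.002 yaw 1.002 j6 -1.76 t 28.4
```

View pics/w8c.png

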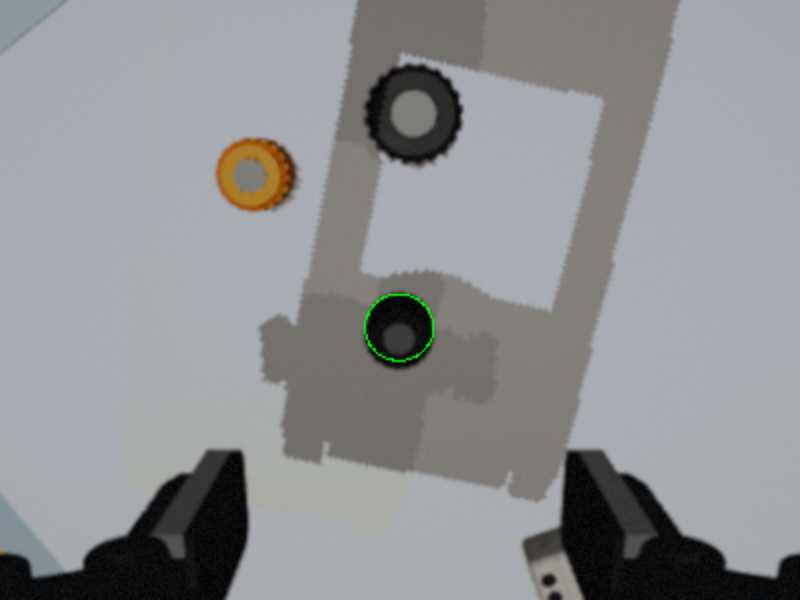

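The smaller black cap is at crop (399,335). The fit locked onto its base contour, so I'll use the grey top spot at full px (279.5,208.5), height 27 mm.

```bash
python3 -c "
from h import *
im=robot.snapshot('wrist');g=cv2.GaussianBlur(cv2.cvtColor(im,cv2.COLOR_RGB2GRAY),(0,0),1)
w=g[186:228,262:302];m=(w<75).astype(np.uint8);n,l,st,ce=cv2.connectedComponentsWithStats(m);k=1+st[1:,4].argmax();c=max(cv2.findContours((l==k).astype(np.uint8),cv2.RETR_EXTERNAL,cv2.CHAIN_APPROX_NONE)[0],key=cv2.contourArea)
x,y,ww,hh=cv2.boundingRect(c);print('blob',x+262,y+186,x+ww+262,y+hh+186)
for uv in((279.5,208.5),(x+262+ww/2,y+hh+186-ww/2)):
    q=at('wrist',uv,.027);print(uv,q);go(*q,.185,1.0)
for x_ in (.4380,.4395,.441):print(x_,pix('wrist',[[x_,-.3075,.027]]))
"
```

```text
blob 262 186 297 224
(279.5, 208.5) [ 0.4386381  -0.30826386]
shift [-0.0013 -0.0011  0.1438] turn 0.002 yaw 1.002 j6 -1.76 t 28.45
(279.5, 206.5) [ 0.43730812 -0.30740813]
shift [ 0.0003 -0.0011  0.1438] turn 0.002 yaw 1.002 j6 -1.76 t 28.45
0.438 [[279.88802764 207.30002912]]
0.4395 [[280.94627466 208.89557297]]
0.441 [[282.00197303 210.48729946]]
```

Emit:
drive_tool --pt "60 -0.0012 -0.0014 0.03 0" --pt "60 0 0 0.05 0" --pt "60 0 0 0.04 0" --pt "60 0 0 0.0225 0" --pt "60 0 0 0 0" --pt "255 0 0 0 0" --pt "255 0 0 0 0" --pt "255 0 0 0 0" --pt "255 0 0 0 0" --pt "255 0 0 0 0" --pt "255 0 0 0 0"

```text
time_s: 29.82
tool_pos: [0.4387, -0.3101, 0.1879]
tcp_rot: [0.884, 3.012, -0.002]
ft_force: [-1.5, 0.2, 7.3]
gripper_width: 0.0235
gripper_force: 58.9
```

Emit:
drive_tool --pt "255 0 0 -0.02 0" --pt "255 0 0 -0.04 0" --pt "255 0 0 -0.05 0" --pt "255 0 0 -0.06 0" --pt "255 0 0 -0.03 0" --pt "255 0 0 0 0" --pt "255 0 0 0 0" --pt "255 0 0 0 0"

```text
time_s: 30.82
tool_pos: [0.4375, -0.3091, 0.384]
tcp_rot: [-0.884, -3.012, -0.002]
ft_force: [0.3, -0.4, -0.5]
gripper_width: 0.0231
gripper_force: 58.9
```

```bash
python3 -c "
from h import *
p,M,s=tool();print(p,s['ft_force'],s['gripper_width'])
im=robot.snapshot('wrist');ci=cam('wrist')
q=pix('wrist',[p+M@[0,0,.1855-.027]],ci)[0];print('expected top px',q)
g=cv2.cvtColor(im,cv2.COLOR_RGB2GRAY);x,y=q.round().astype(int)
print(g[y-30:y+31:4,x-44:x+45:4])
go(.548,.2208,.385,1.0)
o=np.ascontiguousarray(im[:,:,::-1]);cv2.imwrite('pics/w9.png',o)
"
```

```text
[ 0.43745379 -0.30908037  0.38396832] [ 0.26057339 -0.44647246 -0.52680102] 0.02307569751329986
expected top px [280.12698151 298.26167438]
[[ 77  59  60  31  12  10  16  12  12  12  14  16  12  13   3  13   9   9
    7   7  38  55  55]
 [ 59  58  59  21  10   8   7  10  20  15  10  18  19  16   8  13  17   6
    3   7  18  59  60]
 [ 59  58  59   4  17  12  18  16  15  17  20  16  16  16  12   8  12   4
    8   5  13  57  60]
 [ 60  61  55  11  15  11  15   8   7  32  62  63  62  59  26  16  19  11
   12  12   8  57  60]
 [ 58  58  44   5   7  19  14  20  28  64  64  62  64  63  61  21  18  16
   18  14   2  50  57]
 [ 61  61  25  11   6  14  11  19  58  62  62  64  63  63  64  54  11  18
   16  14   9  34  57]
 [ 58  58   8   6   3  16  21   9  63  65  62  59  62  65  61  57  11  20
   15   4  13  12  60]
 [ 57  58  14   8   9  10  18  10  49  63  60  61  62  60  64  44  17  15
   10  14  10  11  60]
 [ 93  90  20  17   6   8  17  20  22  63  63  61  64  64  59  10  17  13
    5   3   4  18  91]
 [ 30  89  27   7  12  35  16  15  13  10  38  59  56  33  17   9  14  15
   57  15   8  25  94]
 [ 13  82  20  18   6 181  64  14  19  15  13  18  14  17  15  14  18  78
  178  14  10  18  86]
 [ 14  10  21  17  17 181 184 142  15  13  14  17   8   8  14  26 141 182
  184   3   4  22  16]
 [ 14   7  26  20  42 184 183 182 185 166 124  69  78 118 171 184 184 184
  185  19  21  23  12]
 [ 14   3  26  17  77 183 184 183 183 183 183 183 184 182 184 182 183 183
  183  38  13  20  11]
 [ 18  11  22   7 118 182 183 183 183 181 182 182 183 182 182 183 183 182
  183  76   2  18  14]
 [ 18   5  23  11 145 182 182 182 182 182 183 183 183 182 183 182 182 182
  182 120  14  25  16]]
shift [0.1934 0.5056 0.    ] turn -0.0 yaw 1.0 j6 -1.762 t 30.875
```

The cap is held, and its top spot sits at the same tool offset as the rotor's bore did, so I use the same spindle target.

Emit:
drive_tool --pt "255 0.0193 0.0505 0 0" --pt "255 0.0193 0.0505 0 0" --pt "255 0.0193 0.0505 0 0" --pt "255 0.0193 0.0505 0 0" --pt "255 0.0193 0.0505 0 0" --pt "255 0.0193 0.0505 0 0" --pt "255 0.0193 0.0505 0 0" --pt "255 0.0193 0.0505 0 0" --pt "255 0.0193 0.0505 0 0" --pt "255 0.0196 0.0509 0 0" --pt "255 0 0 0 0" --pt "255 0 0 0 0" --pt "255 0 0 0 0"

```text
time_s: 32.5
tool_pos: [0.5482, 0.2191, 0.3854]
tcp_rot: [-0.886, -3.013, 0.001]
ft_force: [0.1, 0.1, -0.6]
gripper_width: 0.0233
gripper_force: 59.1
```

```bash
python3 -c "
from h import *
p,M,s=tool();print(p)
go(.548,.2206,.335,1.0)
"
```

```text
[0.54824872 0.21911448 0.38543311]
shift [0.001  0.0012 0.0504] turn -0.001 yaw 0.999 j6 -0.752 t 32.5
```

Emit:
drive_tool --pt "255 0.001 0.0012 0.02 0" --pt "255 0 0 0.02 0" --pt "255 0 0 0.008 0" --pt "255 0 0 0.003 0" --pt "255 0 0 0 0" --pt "255 0 0 0 0"

```text
time_s: 33.25
tool_pos: [0.5484, 0.2219, 0.3357]
tcp_rot: [0.884, 3.014, 0.001]
ft_force: [-0.1, 0.3, 0.0]
gripper_width: 0.0234
gripper_force: 59.1
```

Emit:
drive_tool --pt "255 0 0 0.002 0" --pt "255 0 0 0.002 0" --pt "255 0 0 0 0"

```text
time_s: 33.62
tool_pos: [0.548, 0.2218, 0.3308]
tcp_rot: [-0.884, -3.014, 0.0]
ft_force: [-0.5, 0.4, -0.3]
gripper_width: 0.0231
gripper_force: 59.1
```

Emit:
drive_tool --pt "255 0 0 0.002 0" --pt "255 0 0 0 0"

```text
time_s: 33.88
tool_pos: [0.548, 0.2218, 0.3287]
tcp_rot: [-0.884, -3.014, 0.0]
ft_force: [-0.3, -0.4, 0.3]
gripper_width: 0.0232
gripper_force: 59.1
```

Emit:
drive_tool --pt "255 -0.0006 -0.001 0 0" --pt "255 0 0 0.002 0" --pt "255 0 0 0 0" --pt "255 0 0 0 0"

```text
time_s: 34.38
tool_pos: [0.5481, 0.2206, 0.327]
tcp_rot: [-0.884, -3.015, 0.0]
ft_force: [-0.5, 0.9, -0.7]
gripper_width: 0.0232
gripper_force: 59.1
```

Emit:
drive_tool --pt "255 0 0 0.002 0" --pt "255 0 0 0 0"

```text
time_s: 34.62
tool_pos: [0.548, 0.2206, 0.3247]
tcp_rot: [-0.884, -3.014, 0.0]
ft_force: [-0.8, 0.5, -0.5]
gripper_width: 0.0231
gripper_force: 59.1
```

Emit:
drive_tool --pt "255 0 0 0.002 0" --pt "255 0 0 0 0"

```text
time_s: 34.88
tool_pos: [0.548, 0.2206, 0.3227]
tcp_rot: [-0.884, -3.014, 0.0]
ft_force: [0.4, -0.0, -0.5]
gripper_width: 0.0233
gripper_force: 59.1
```

Emit:
drive_tool --pt "255 0 0 0.002 0" --pt "255 0 0 0 0"

```text
time_s: 35.12
tool_pos: [0.548, 0.2206, 0.3207]
tcp_rot: [-0.884, -3.014, 0.0]
ft_force: [1.0, 0.7, -0.1]
gripper_width: 0.0229
gripper_force: 59.1
```

Emit:
drive_tool --pt "255 0 0 0.002 0" --pt "255 0 0 0 0"

```text
time_s: 35.38
tool_pos: [0.5482, 0.2206, 0.3191]
tcp_rot: [0.884, 3.014, 0.0]
ft_force: [-0.4, -0.7, 1.2]
gripper_width: 0.0231
gripper_force: 59.2
```

On the balls exactly as predicted. Pressing straight down.

Emit:
drive_tool --pt "255 0 0 0.0015 0" --pt "255 0 0 0.0015 0" --pt "255 0 0 0 0"

```text
time_s: 35.75
tool_pos: [0.5486, 0.2207, 0.3179]
tcp_rot: [0.884, 3.013, 0.001]
ft_force: [-2.9, -0.9, 9.4]
gripper_width: 0.0231
gripper_force: 60.1
```

Emit:
drive_tool --pt "255 0 0 0.0015 0" --pt "255 0 0 0.0015 0" --pt "255 0 0 0 0"

```text
time_s: 36.12
tool_pos: [0.5482, 0.2206, 0.3134]
tcp_rot: [0.884, 3.014, 0.001]
ft_force: [-0.4, -0.9, 2.6]
gripper_width: 0.0234
gripper_force: 59.4
```

Past the balls. Continuing to home (TCP about 0.307).

Emit:
drive_tool --pt "255 0 0 0.002 0" --pt "255 0 0 0.002 0" --pt "255 0 0 0 0"

```text
time_s: 36.5
tool_pos: [0.5479, 0.2205, 0.3075]
tcp_rot: [-0.884, -3.013, 0.001]
ft_force: [3.3, -0.1, -5.5]
gripper_width: 0.0228
gripper_force: 59.0
```

Emit:
drive_tool --pt "255 0 0 0.0015 0" --pt "255 0 0 0.001 0" --pt "255 0 0 0 0"

```text
time_s: 36.88
tool_pos: [0.5481, 0.2207, 0.3069]
tcp_rot: [0.884, 3.015, -0.0]
ft_force: [-1.4, -0.7, 2.2]
gripper_width: 0.0231
gripper_force: 59.9
```

Emit:
drive_tool --pt "255 0 0 0.001 0" --pt "255 0 0 0 0"

```text
time_s: 37.12
tool_pos: [0.5482, 0.2207, 0.3069]
tcp_rot: [0.884, 3.014, 0.0]
ft_force: [-3.2, -1.4, 8.3]
gripper_width: 0.0229
gripper_force: 60.6
```

Firm stop at 0.3069, the expected home height. Release and retreat.

Emit:
drive_tool --pt "255 0 0 -0.0008 0" --pt "110 0 0 0 0" --pt "110 0 0 0 0" --pt "110 0 0 0 0" --pt "110 0 0 0 0" --pt "110 0 0 -0.01 0" --pt "110 0 0 -0.03 0" --pt "110 0 0 -0.05 0" --pt "110 -0.04 -0.03 0 0" --pt "110 -0.04 -0.03 0 0" --pt "110 0 0 0 0" --pt "110 0 0 0 0"

```text
time_s: 38.62
tool_pos: [0.5829, 0.127, 0.3968]
tcp_rot: [0.886, 3.014, 0.001]
ft_force: [-0.7, 0.2, -0.3]
gripper_width: 0.0488
gripper_force: 0.0
```

```bash
python3 -c "
from h import *
p,M,s=tool();print(p,s['ft_force'],s['gripper_width'])
a=robot.snapshot('scene')[:,:,::-1]; b=robot.snapshot('wrist')[:,:,::-1]
print(pix('scene',[.5482,.2212,.146]))
c=cv2.resize(a[110:240,315:445],(400,400),interpolation=cv2.INTER_CUBIC);d=cv2.resize(b[0:420,70:490],(400,400))
cv2.imwrite('pics/end.png',np.hstack([c,d]))
"
```

```text
[0.58294705 0.12695818 0.39675709] [-0.68998179  0.17400524 -0.33413767] 0.04879830359235791
[[380.13323496 148.80768793]]
```

View pics/end.png

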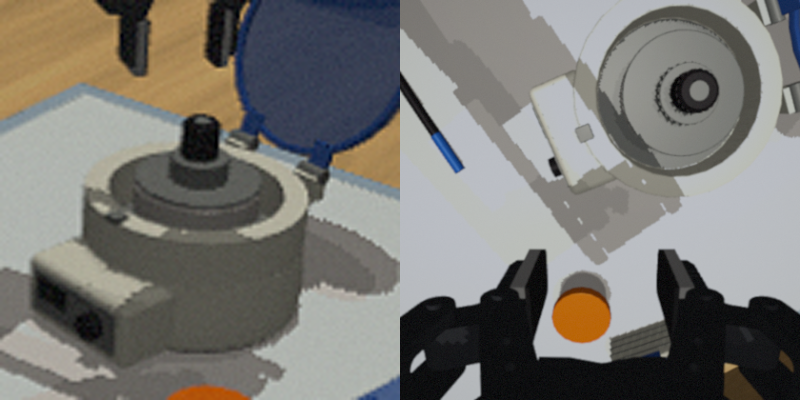

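The rotor and cover sit level in the bowl and the cap stands directly on the boss (left crop px (200,140)). The gripper is clear and touches nothing.

```bash
python3 -c "
from bench import robot
print(robot.close_job())"
```

```text
the job is handed in; nothing more can be done
None
```

The centrifuge is back together and handed in at about 39 s: the rotor is home over the drive pin, the cover lies flat on it, and the lock cap is snapped down, with each contact within about 0.3 mm of the expected home height; I never reached for the strip rotor, marker or jar.

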